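Sound the bolt hole and set the cross-drill guide over its bottom

ROBOT

A 6-joint arm with a two-finger parallel gripper is mounted at the origin on the work surface. World frame = base frame: x ahead of the robot, y to its left, z up, the work surface at z = 0. Lengths are in m, angles in rad, forces in N, time in s.
With the tool pointing down it reaches from about 0.375 to 0.9 m from the base axis. Payload 3.1 kg.
Tool frame: the origin (TCP) lies midway between the tips of the shut fingers; the grasp point (between the pads) lies 19 mm behind it; z points along the fingers, y is the line along which they close (so a half turn about z gives the same grasp; the last joint's range is limited). The gripper opens to 85 mm and grips with 20 to 120 N. Pads are 22 mm wide; open, the fingers measure 114 mm over their backs; the gripper's body (76 mm by 85 mm) begins 54 mm behind the grasp point. The pads swing forward as they close: fully open they stand 13 mm farther back than shut.
Start: joints at [1.159, 0.527, 1.433, -0, 1.181, -0.178], TCP at [0.145, 0.608, 0.231] pointing down, gripper open.
Joint ranges: [-3.08, 3.08], [-0.75, 2.2], [0.22, 2.44], [-1.43, 4.57], [0, 2.65], [-2.85, 2.85]. Speed limits (rad/s): [2.79, 2.79, 3.14, 3.14, 3.14, 3.14].

INTERFACE

Orientations are given as a unit quaternion [x, y, z, w].
In Python, from station import manip gives the robot as it stands.
- The arm moves only by the tool step_arm, never from a script. Its argument "targets" is text: rows parted by semicolons, each of 4 numbers parted by spaces: the shift along the tool's x, y, z in mm, then the turn about the tool's z in degrees. A call has 1 to 12 rows; each row is the pose to reach, as a shift and turn from the pose commanded when the call began, along the tool's axes at that moment; what a row does not reach only later rows make up. A row lasts 1/10 s, in which the tool goes at most 50 mm and 8.59 degrees, less where a joint would pass 70% of its speed; a pose out of reach is approached as far as the arm can. A call with a gripper value outside its range is refused whole. "gripper" is the closure, from 0 (fully open) to 1 (shut), set as the call begins (left out, the last holds). The fingers move at their own pace and stop on an object; "squeeze" is the grip in N (left out, the last holds). Time passes only in rows, so rows that repeat a pose let the fingers close. It gives the time, the measured TCP pose, the force, the opening and the grip force at its end, in the units of the state.
- manip.sense(): the state, without advancing time (a new reading comes with each control period).
- manip.snapshot(name): name is "scene" or "top" or "wrist"; returns the picture (420x560x3 uint8, red, green, blue); there is no depth.
- manip.get_calibration(name): a dict with "fov_y" (degrees; the focal length in pixels is half the picture's height over the tangent of half this angle, whatever the lens; pixels are square), "cx", "cy" (the principal point, pixels), "extrinsics" (4x4, takes a point from camera to world coordinates); the wrist camera has in their place "tool_from_camera" (4x4, takes a point from camera to tool coordinates, whose origin is the TCP and whose axes are the flange's). Camera axes: x right, y down, z forward; pixel columns grow to the right and rows downward; lengths in m; the calibration is good to about 2 mm. A picture is of the moment at which its call begins: read the wrist's pose just before it. get_calibration takes no time and is no camera call.
- manip.sign_off(): hands the job in; it is judged then, once.
Trained networks look in the newest picture that a camera, given by its name, has taken for a name from the list of things; names that differ only in an ending like _2 or _b are one class to them, and where a whole thing is asked for, a point or a joint stands for the part that bears it (a point fixed in the world has none). Each returns a list of dicts, best first, with "p" (0 to 1); they miss things now and then, are a little off and sometimes report something else, mostly with a low value. They report only what shows in the picture. A call takes as long as a camera call. They do not tell look-alikes from the thing itself.
- manip.recognise(camera, query): "position" ([column, row] in pixels, amid what is visible of it).
- manip.masks_of(camera, query): "pixels" (420x560 bool, what is visible of it) and "position" ([column, row] in pixels, amid what is visible of it).
- manip.mark_of(camera, query): "position" ([column, row] in pixels: a listed point, or the origin of a listed thing).
The state is a dict: "t": time; "q": joint angles; "qd": joint speeds; "tau": joint torques, N m; "tcp_pos": TCP position; "tool_rot": TCP orientation; "force": force on the tool from outside, world axes, zero at the start; "ft_torque": the same for the moment, N m; "finger_gap": opening from 0.0 (shut) to 1.0 (fully open); "gripper_force": force on a finger pad.
Only numpy, scipy, OpenCV 4.12 (cv2) and the standard library are available. Lean on these libraries where they do the work, as an engineer would, in place of code of your own. Each camera call takes 0.05 s, during which the arm holds its last target. There are 200 camera calls.

TASK

Slide the depth rod into the bolt hole in the end of the clamped rail until you feel it touch the bottom, gently, without ramming the rod into the wood, and leave it there. Read from the exposed length how deep the hole is, and slide the drill guide along the rail until its bush is centred over the bottom of the hole, ready to drill the cross-hole for the barrel nut. Leave the other things on the bench alone.

Things in the scene. Friction and masses are not known exactly. Their poses are not given: they have to be found in the camera images.
- rail: Pale wooden rail, 300 long x 44 wide x 60 high, fixed to the bench (iron holdfast and bench dog at one end). Origin: centre of its underside. x runs along it and out of the end with the bolt hole (end face at x = +150), z up. That end points roughly to the robot's left (+y).
- bore_mouth (a point): Centre of the mouth of the blind bolt hole in the rail's end face, 30 above the bench; axes as the rail's. Round, 10 in diameter, 2 mm countersink; runs along the rail's -x. Its depth from the end face differs each time, 45 to 90, and cannot be seen or measured from outside; flat, firm wooden bottom (bore_end), bruised by a push of more than 25 N.
- rod: Depth rod, one rigid piece, 0.12 to 0.20 kg: square aluminium handle 80 x 22 x 22, and a straight 8 mm steel rod standing 120 out of the middle of its front face (last 5 mm tapered, dark ring each 10 mm from the tip). When it bottoms, depth + exposed length = 120. Left in the hole it stays, its handle sagging up to 10 mm. Origin: under the handle's centre; x points to the tip, z up.
- rod_handle (a point): Centre of the depth rod's handle, on the rod's axis (11 above the bench at the start); axes as the rod's. The handle's front face is 40 ahead along x, the tip 160. To be gripped across its 22 mm width from above.
- rod_tip (a point): Tip of the depth rod, on its axis (160 from the handle's centre).
- guide (a joint): Position of the drill guide: distance in m from the rail's end face (with the hole) to the centre of the bush; 0 to 0.18, starts at 0.11 to 0.165. Slides with about 4 N of friction and stays where it is left (its clamp screw, black knob on the robot's side, is slack).
- guide_block (a point): Centre of the drill guide's raised block, under the bush; axes as the rail's. Aluminium saddle on the rail: a plate 60 along x 64 across, its top 68 above the bench, and on it the block, 28 along x 36 across x 30 high (this point 83 above the bench), topped by a dark steel bush, 19 diameter x 8 high. Grip the block from above, either way.
- bolt: Steel hex-head bolt lying beside the rail, 96 long; a bystander, to be left alone. Origin at the centre of its underside.
- barrel_nut: Steel barrel nut, 14 diameter x 22, standing beside the rail; a bystander, to be left alone. Origin at the centre of its underside.
- tape_measure: Grey tape measure, 72 x 38 x 64; a bystander, to be left alone. Origin at the centre of its underside.
- screwdriver: Screwdriver with wooden handle, 200 long; a bystander, to be left alone. Origin at the centre of its underside.
- hammer: Hammer, 260 long; a bystander, to be left alone. Origin at the centre of its underside.
- screw_jar: Glass jar with steel cap, 68 diameter x 85; a bystander, to be left alone. Origin at the centre of its underside.
- offcut: Wooden offcut, 60 x 110 x 22; a bystander, to be left alone. Origin at the centre of its underside.
Mind the look-alikes: they are no part of the job. Of the things like the rod, leave any that is orange or red; of the rest the larger one is meant.

How it is judged:
On the way, in this order (a step that is already met when the one before it is completed fails the run):
1. the depth rod's tip rests on the bottom of the bolt hole (x of rod_tip in the frame of bore_floor below 0.0025 m and distance between rod_tip and bore_floor below 0.005 m and angle between the x axis of rod and the x axis of rail, either way round below 0.12 rad), for 0.2 s.
2. the drill guide's bush is centred over the bottom of the hole and still (x of guide_block in the frame of bore_floor between -0.004 and 0.004 m and velocity of joint guide between -0.005 and 0.005 m/s), for 0.2 s.
At the end, for the whole second after the job is handed in: The depth rod stays in the hole with its tip within 2.5 mm of the bottom, in line with the hole within 0.12 rad and at rest; the bush is centred within 4 mm (along the rail) over the bottom of the hole, at rest (all of step 1 and all of step 2 and linear speed of rod below 0.01 m/s); the robot touches nothing.
It fails at once if the depth rod is pressed on the bottom of the hole with more than 25 N, or forced against the rail with more than 40 N before it has reached the bottom (contact force between rod and bore_end above 25 N or (contact force between rod and rail above 40 N and x of rod_tip in the frame of bore_floor above 0.004 m)).
It fails at once if one of the other things on the bench is moved by more than 20 mm (distance of any of bolt, barrel_nut, tape_measure, screwdriver, hammer, screw_jar, offcut from where it was at the start of the episode above 0.02 m).
It also fails if it takes over 56 s, if anything falls off the work surface, if the arm or the gripper's body presses on something with over 40 N, if the wrist force passes 120 N, or if a joint passes its speed limit or range.

## Working session

There is one attempt and no reset: what is moved stays moved. The work goes in short steps, Python scripts to look and compute and a tool call to move; the robot and the scene stay as the last step left them, time stands still between calls to the robot, and variables do not carry over. Pictures are saved under pics/ and viewed, at most 10 in all, crops included, and the job is handed in when it is done.

Besides the shell and the picture viewer there is one more tool, called by a JSON object that holds its "name" and its "arguments", one argument or row to a line. step_arm: Moves the arm, as the interface text tells. Its arguments: {"type":"object","properties":{"targets":{"type":"string"},"gripper":{"type":"number"},"squeeze":{"type":"number"}},"required":["targets"]}

```bash
mkdir -p pics; cat > h.py <<'E'
import numpy as np,cv2
from station import manip
from scipy.spatial.transform import Rotation as R
def save(n,f):
    im=manip.snapshot(n); cv2.imwrite('pics/'+f,im[...,::-1]); return im
def cam(n):
    c=manip.get_calibration(n); f=210/np.tan(np.radians(c['fov_y'])/2)
    if 'extrinsics' in c: T=np.array(c['extrinsics'])
    else:
        s=manip.sense(); W=np.eye(4); W[:3,:3]=R.from_quat(s['tool_rot']).as_matrix(); W[:3,3]=s['tcp_pos']; T=W@np.array(c['tool_from_camera'])
    return f,c['cx'],c['cy'],T
def ray(n,p,z,C=None):
    f,cx,cy,T=C or cam(n); d=T[:3,:3]@np.array([(p[0]-cx)/f,(p[1]-cy)/f,1]); o=T[:3,3]
    return o+d*(z-o[2])/d[2]
def proj(n,P,C=None):
    f,cx,cy,T=C or cam(n); q=T[:3,:3].T@(np.array(P)-T[:3,3]); return f*q[:2]/q[2]+[cx,cy]
E
python3 - <<'E'
from h import *
for n in('scene','top'):
    save(n,n+'0.png'); print(n,manip.get_calibration(n))
Z=dict(rod_handle=.011,rod_tip=.011,bore_mouth=.03,guide_block=.083,rail=0)
for q in Z:
    for n in('top','scene'):
        for d in manip.mark_of(n,q)[:3]: print(q,n,round(d['p'],2),np.round(d['position'],1),np.round(ray(n,d['position'],Z[q]),4))
s=manip.sense();print(s)
E
```

```text
scene {'fov_y': 44.23568178058513, 'cx': 274.90522008951996, 'cy': 204.40250697986582, 'extrinsics': array([[ 0.58466279,  0.49919061, -0.63951399,  1.36103341],
       [ 0.81119045, -0.37118896,  0.45187256, -0.46780797],
       [-0.01180999, -0.78296072, -0.62195903,  0.86442222],
       [ 0.        ,  0.        ,  0.        ,  1.        ]])}
top {'fov_y': 46.23748284708977, 'cx': 281.5437035853073, 'cy': 210.22174788992996, 'extrinsics': array([[-1.44173446e-02, -9.74217234e-01,  2.25150884e-01,
         2.86446611e-01],
       [-9.99896043e-01,  1.40940468e-02, -3.04321507e-03,
         1.30575822e-01],
       [-2.08534523e-04, -2.25171353e-01, -9.74319156e-01,
         1.13411002e+00],
       [ 0.00000000e+00,  0.00000000e+00,  0.00000000e+00,
         1.00000000e+00]])}
rod_handle top 0.84 [195.1 316.4] [0.3055 0.3235 0.011 ]
rod_handle top 0.81 [288.7 303.4] [0.3311 0.1141 0.011 ]
rod_handle top 0.66 [141.7 245.4] [0.4674 0.4506 0.011 ]
rod_handle scene 0.8 [357.8 164. ] [0.4741 0.459  0.011 ]
rod_handle scene 0.78 [317.7 187.9] [0.4946 0.29   0.011 ]
rod_handle scene 0.47 [23
[... 925 characters left out ...]
 [ 0.4985 -0.1547  0.    ]
{'t': 0.6, 'q': array([ 1.15849143e+00,  5.27458756e-01,  1.43273895e+00, -2.01097616e-05,
        1.18138598e+00, -1.78484028e-01]), 'qd': array([-0.00153079, -0.00113138,  0.0026328 ,  0.00156231,  0.00131488,
        0.00011503]), 'tau': array([-6.19135717e-04, -4.42046857e+01, -1.78325343e+01, -2.47708567e-04,
        1.07831023e-03, -4.14208401e-06]), 'tcp_pos': array([0.14476131, 0.60796427, 0.23132334]), 'tool_rot': array([1.16640500e-01, 9.93174201e-01, 1.58463342e-06, 1.02054592e-05]), 'force': array([-0.22773803, -0.67521496, -0.69479643]), 'ft_torque': array([-0.03734652,  0.0404385 ,  0.07186632]), 'gripper_force': 0.0, 'finger_gap': 0.9975752989030128}
```

View pics/top0.png

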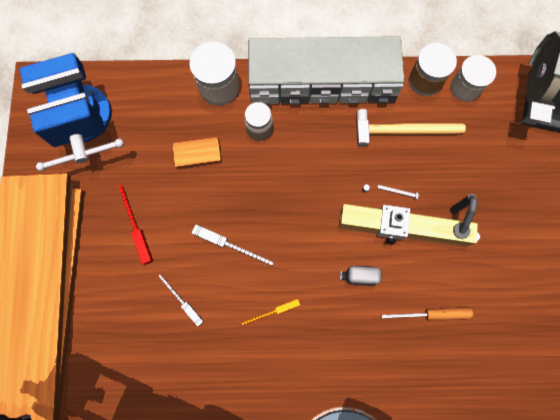

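View pics/scene0.png

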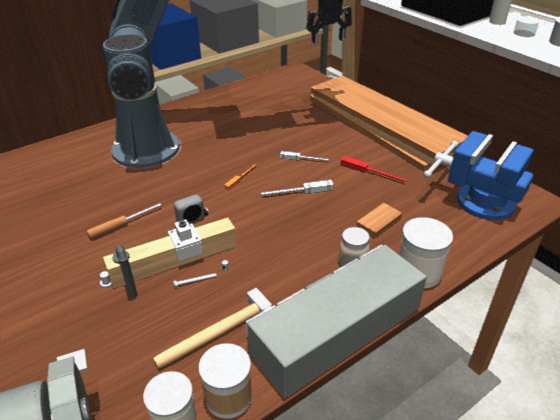

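The target is the larger silver rod: handle about (209,237) and tip (272,263) in the top view. The rail's hole end is at about (343,216) and the guide at (394,220). The red, orange and small silver rods are decoys.

```bash
cat >> h.py <<'E'
def shift(P,ang=None):
    "tool-axis shift (mm) and turn (deg) to world TCP P with tool x at heading ang"
    s=manip.sense(); M=R.from_quat(s['tool_rot']).as_matrix(); d=M.T@(np.array(P)-s['tcp_pos'])*1000
    cur=np.degrees(np.arctan2(M[1,0],M[0,0])); t=0 if ang is None else (cur-ang+180)%360-180
    print('shift',np.round(d,1),'turn',round(t,2),'cur',round(cur,2),'tcp',np.round(s['tcp_pos'],4),'F',np.round(s['force'],1),'t',round(s['t'],2))
E
python3 - <<'E'
from h import *
print(manip.get_calibration('wrist'))
for q,z in(('rod_handle',.011),('rod_tip',.011)):
  for d in manip.mark_of('top',q): print(q,round(d['p'],2),np.round(d['position'],1),np.round(ray('top',d['position'],z),4))
h=ray('scene',(317.7,187.9),.011);t=ray('scene',(262.7,195.4),.011)
a=np.degrees(np.arctan2(*(h-t)[1::-1]));print(a,np.linalg.norm(h-t)); shift([h[0],h[1],.2],a)
E
```

```text
{'fov_y': 61.14762938485142, 'cx': 281.77562683166286, 'cy': 210.8519593842893, 'tool_from_camera': array([[ 9.47850225e-05, -9.65775170e-01, -2.59380630e-01,
         6.51465376e-02],
       [ 9.99999761e-01,  2.69023413e-04, -6.36250797e-04,
        -4.18930312e-04],
       [ 6.84254684e-04, -2.59380508e-01,  9.65774965e-01,
        -1.41733253e-01],
       [ 0.00000000e+00,  0.00000000e+00,  0.00000000e+00,
         1.00000000e+00]])}
rod_handle 0.84 [195.1 316.4] [0.3055 0.3235 0.011 ]
rod_handle 0.81 [288.7 303.4] [0.3311 0.1141 0.011 ]
rod_handle 0.66 [141.7 245.4] [0.4674 0.4506 0.011 ]
rod_handle 0.22 [396.8 218.3] [ 0.5227 -0.1417  0.011 ]
rod_tip 0.84 [161.6 276. ] [0.3965 0.4019 0.011 ]
rod_tip 0.82 [275.3 260.4] [0.4283 0.1431 0.011 ]
rod_tip 0.72 [117.6 185.1] [0.6127 0.515  0.011 ]
rod_tip 0.53 [242.3 323.6] [0.2884 0.2181 0.011 ]
66.0531896505871 0.15466402277837865
shift [-414.  -228.3   31.4] turn 100.55 cur 166.6 tcp [0.1448 0.608  0.2313] F [ 0.2 -0.1  0.5] t 0.7
```

{"name": "step_arm", "arguments": {
  "targets": "-40 -20 0 8.5;-80 -45 0 17;-120 -67 0 25;-160 -90 5 34;-200 -110 10 42;-240 -132 15 51;-280 -155 20 59;-320 -177 25 68;-350 -195 28 76;-380 -210 30 84;-400 -220 31 92;-414 -228 31 100.5",
  "gripper": 0
}}

```text
t: 1.9
tcp_pos: [0.4964, 0.2889, 0.2002]
tool_rot: [0.84, 0.542, 0.0, 0.0]
force: [-0.4, -0.2, -0.3]
finger_gap: 1.001
gripper_force: 0.0
```

{"name": "step_arm", "arguments": {
  "targets": "0 0 0 0;0 0 0 0;0 0 0 0"
}}

```text
t: 2.2
tcp_pos: [0.4937, 0.2909, 0.2003]
tool_rot: [0.837, 0.547, -0.0, -0.0]
force: [0.2, -0.0, 0.2]
finger_gap: 1.002
gripper_force: 0.0
```

```bash
python3 - <<'E'
from h import *
C=cam('wrist'); save('wrist','w1.png')
for q in('rod_handle','rod_tip'):
  for d in manip.mark_of('wrist',q): print(q,round(d['p'],2),np.round(d['position'],1),np.round(ray('wrist',d['position'],.011,C),4))
for d in manip.masks_of('wrist','rod')[:2]:
  m=d['pixels']; ys,xs=np.nonzero(m); print(d['p'],m.sum(),xs.min(),xs.max(),ys.min(),ys.max())
shift([.4946,.29,.2],66)
E
```

```text
rod_handle 0.8 [208.2 385.5] [0.3283 0.1174 0.011 ]
rod_handle 0.75 [176.8  28.1] [0.4673 0.4513 0.011 ]
rod_handle 0.73 [277.3 183.9] [0.491  0.2946 0.011 ]
rod_handle 0.63 [ 97.4 227.6] [0.3124 0.3257 0.011 ]
rod_tip 0.71 [275.6 330.3] [0.4255 0.1512 0.011 ]
rod_tip 0.64 [138.2 113.7] [0.4025 0.4034 0.011 ]
0.8 492 159 208 343 380
0.71 3145 134 217 0 74
shift [-0.6  0.9  0.4] turn 0.22 cur 66.22 tcp [0.494  0.2909 0.2004] F [-0.5  1.   0.4] t 2.4
```

View pics/w1.png

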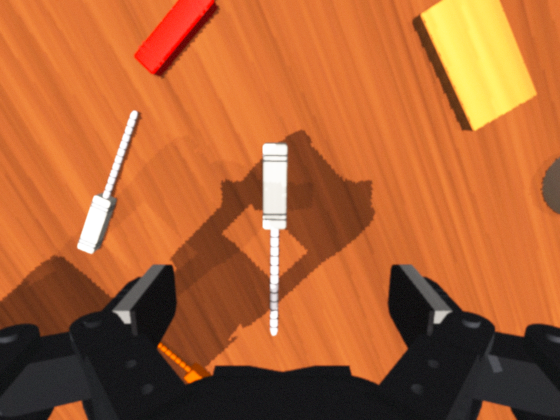

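The wrist view shows the rod nearly vertical in the image: handle centre about (275.5,186), its top face spanning rows 143–227, tip at (274,334).

```bash
python3 - <<'E'
from h import *
im=cv2.imread('pics/w1.png')[...,::-1].astype(int)
s=(im.min(2)>110)
for r in list(range(145,230,10))+list(range(235,340,15)):
    x=np.nonzero(s[r,240:310])[0]+240; print(r,x.min() if len(x) else None,x.max() if len(x) else None,end=' | ')
f=ray('wrist',(275.5,227),.011);b=ray('wrist',(275.5,144.5),.022);t=ray('wrist',(274.3,334),.011)
print(b,f,t); d=(b-t)[:2];print(np.linalg.norm(d));a=np.degrees(np.arctan2(d[1],d[0]))
u=d/np.linalg.norm(d); h=(b[:2]+t[:2])/2+u*60; print(h,a)
shift([*(h),.001],a)
E
```

```text
145 263 286 | 155 262 286 | 165 263 287 | 175 263 286 | 185 263 286 | 195 263 286 | 205 263 286 | 215 263 285 | 225 262 286 | 235 270 278 | 250 270 278 | 265 270 277 | 280 270 278 | 295 270 277 | 310 271 277 | 325 270 277 | [0.50537108 0.3295649  0.022     ] [0.47246961 0.2562577  0.011     ] [0.42265246 0.1476822  0.011     ]
0.19980912744331072
[25.30330472 54.85555798] 65.54438424087628
shift [59935.8   705.4   199.3] turn 0.68 cur 66.22 tcp [0.494  0.2909 0.2004] F [-0.5  1.   0.4] t 2.4
```

{"name": "step_arm", "arguments": {
  "targets": "0 -6 40 0.7;0 -6 80 0.7;0 -6 120 0.7;0 -6 155 0.7;0 -6 180 0.7;0 -6 192 0.7;0 -6 198 0.7;0 -6 198 0.7;0 -6 198 0.7"
}}

```text
t: 3.3
tcp_pos: [0.4901, 0.2932, 0.0035]
tool_rot: [0.841, 0.54, 0.001, 0.0]
force: [-0.5, -0.2, 0.6]
finger_gap: 1.003
gripper_force: 0.0
```

{"name": "step_arm", "arguments": {
  "targets": "0 0 0 0;0 0 0 0;0 0 0 0;0 0 0 0;0 0 0 0;0 0 0 0;0 0 0 0;0 0 0 0",
  "gripper": 1,
  "squeeze": 50
}}

```text
t: 4.1
tcp_pos: [0.4895, 0.2929, 0.0029]
tool_rot: [0.842, 0.54, 0.0, 0.0]
force: [-0.7, -0.1, 4.6]
finger_gap: 0.247
gripper_force: 51.2
```

```bash
python3 - <<'E'
from h import *
shift([.4888,.2932,.002],65.5); s=manip.sense(); print(s['finger_gap'],s['gripper_force'],s['q'])
E
```

```text
shift [ 0.  -0.8  0.9] turn -0.1 cur 65.4 tcp [0.4895 0.2929 0.0029] F [-0.7 -0.1  4.6] t 4.1
0.24706399761545894 51.164199113845825 [3.43261944e-01 8.00320499e-01 1.71451963e+00 8.23457507e-05
 6.25877632e-01 7.72616634e-01]
```

```bash
python3 - <<'E'
from h import *
shift([.448,-.053,.25],78.5)
E
```

```text
shift [-331.6  106.4 -247.3] turn -13.1 cur 65.4 tcp [0.4895 0.2929 0.0029] F [-0.7 -0.1  4.6] t 4.1
```

{"name": "step_arm", "arguments": {
  "targets": "0 0 -20 0;0 0 -50 0;0 0 -90 0;-10 0 -130 0;-40 10 -165 -1;-80 22 -195 -3;-120 35 -220 -5;-160 48 -240 -7;-200 61 -247 -9;-240 74 -247 -11;-280 90 -247 -13;-310 100 -247 -13"
}}

```text
t: 5.3
tcp_pos: [0.4505, -0.033, 0.249]
tool_rot: [0.775, 0.632, -0.0, 0.0]
force: [0.7, -0.5, -1.0]
finger_gap: 0.241
gripper_force: 50.3
```

{"name": "step_arm", "arguments": {
  "targets": "-20 6 0 0;-20 6 0 0;-20 6 0 0;-20 6 0 0;-20 6 0 0"
}}

```text
t: 5.8
tcp_pos: [0.4526, -0.0505, 0.2491]
tool_rot: [0.774, 0.633, -0.0, -0.0]
force: [-0.4, 0.3, -1.6]
finger_gap: 0.248
gripper_force: 50.3
```

```bash
python3 - <<'E'
from h import *
C=cam('wrist'); save('wrist','w2.png')
for q,z in(('guide_block',.083),('bore_mouth',.03),('rail',0)):
  for n in('wrist',):
   for d in manip.mark_of(n,q)[:2]: print(q,n,round(d['p'],2),np.round(d['position'],1),np.round(ray(n,d['position'],z,C),4))
shift([.448,-.053,.25],78.5); print(manip.sense()['finger_gap'])
E
```

```text
guide_block wrist 0.56 [354.1 258.5] [ 0.506  -0.1263  0.083 ]
guide_block wrist 0.47 [340.  253.4] [ 0.494  -0.1187  0.083 ]
bore_mouth wrist 0.66 [347.  126.1] [ 0.5267 -0.0098  0.03  ]
rail wrist 0.89 [338.6 255.6] [ 0.4994 -0.1567  0.    ]
shift [-3.  -4.4 -0.7] turn -0.03 cur 78.47 tcp [ 0.4529 -0.0509  0.2493] F [ 0.2 -0.1 -1.2] t 6.0
0.24574884660051094
```

View pics/w2.png

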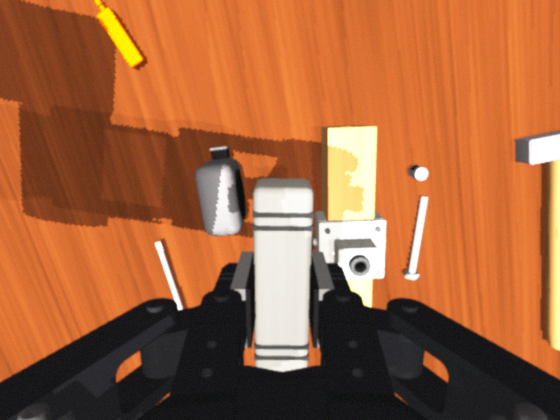

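The rail's end edge is at row 126, with its top face between columns 327 and 377. The bush is at (360,264).

```bash
python3 - <<'E'
from h import *
C=cam('wrist')
im=cv2.imread('pics/w2.png'); hsv=cv2.cvtColor(im,cv2.COLOR_BGR2HSV).astype(int)
rail=(hsv[...,0]>20)&(hsv[...,0]<40)&(hsv[...,1]>60)
L=[];Rr=[]
for r in range(134,212,6):
    x=np.nonzero(rail[r,310:395])[0]+310
    L.append((x.min(),r));Rr.append((x.max()+1,r))
print(L,Rr)
A=[]
for E in(L,Rr):
    P=np.array([ray('wrist',p,.06,C)[:2] for p in E]); k=np.polyfit(P[:,1],P[:,0],1); A.append(k); print(k,'heading',90-np.degrees(np.arctan(k[0])))
c=[np.median(np.nonzero(rail[100:180,x])[0][:1]+100) for x in range(335,372,4)]; print(c)
K=(A[0]+A[1])/2
e=ray('wrist',(352,np.median(c)),.06,C); print('end',e,'axis x at end',np.polyval(K,e[1]), 'width',abs(np.polyval(A[0],e[1])-np.polyval(A[1],e[1])))
b=ray('wrist',(359.5,264.5),.106,C); print('bush',b,np.polyval(K,b[1]))
print('top cam end check')
for n in ('top','scene'): print(n,proj(n,[*e[:2],.06]))
E
```

```text
[(np.int64(327), 134), (np.int64(327), 140), (np.int64(328), 146), (np.int64(329), 152), (np.int64(329), 158), (np.int64(329), 164), (np.int64(329), 170), (np.int64(329), 176), (np.int64(329), 182), (np.int64(329), 188), (np.int64(329), 194), (np.int64(329), 200), (np.int64(329), 206)] [(np.int64(377), 134), (np.int64(377), 140), (np.int64(377), 146), (np.int64(377), 152), (np.int64(376), 158), (np.int64(376), 164), (np.int64(376), 170), (np.int64(376), 176), (np.int64(376), 182), (np.int64(376), 188), (np.int64(375), 194), (np.int64(375), 200), (np.int64(375), 206)]
[0.14455594 0.50569506] heading 81.77453323514966
[0.16352734 0.55149263] heading 80.712775389668
[np.float64(127.0), np.float64(127.0), np.float64(127.0), np.float64(127.0), np.float64(127.0), np.float64(126.0), np.float64(126.0), np.float64(126.0), np.float64(126.0), np.float64(126.0)]
end [ 0.52659789 -0.00973871  0.06      ] axis x at end 0.5270936803740585 width 0.04561281809139717
bush [ 0.50723425 -0.12304702  0.106     ] 0.5096394834744776
top cam end check
top [342.7772231  212.86731874]
scene [230.44312086 222.4145499 ]
```

```bash
python3 - <<'E'
from h import *
C=cam('wrist')
im=cv2.imread('pics/w2.png'); g=cv2.GaussianBlur(im[...,1],(1,3),0).astype(float)
def edge(r,lo,hi):
    d=np.abs(np.diff(g[r,lo:hi])); i=d.argmax(); w=d[max(0,i-2):i+3]; return lo+max(0,i-2)+(w*np.arange(len(w))).sum()/w.sum()+1, r
E=[edge(r,368,386) for r in list(range(132,212,4))+list(range(284,303,3))]
print([round(e[0],1) for e in E])
P=np.array([ray('wrist',p,.06,C)[:2] for p in E]); k=np.polyfit(P[:,1],P[:,0],1);r=P[:,0]-np.polyval(k,P[:,1]); print(k,90-np.degrees(np.arctan(k[0])),np.round(r*1000,1))
print(g[140,318:336],g[180,318:336])
t=manip.snapshot('top'); cv2.imwrite('pics/top1.png',t[...,::-1])
a=cv2.resize(im[110:310,300:410],None,fx=3,fy=3,interpolation=cv2.INTER_CUBIC); b=cv2.resize(t[195:250,330:485,::-1],None,fx=3,fy=3,interpolation=cv2.INTER_CUBIC)
o=np.zeros((600,800,3),np.uint8); o[:600,:330]=a[:600]; o[:165,335:800]=b; cv2.imwrite('pics/c1.png',o)
E
```

```text
[np.float64(377.4), np.float64(377.3), np.float64(377.2), np.float64(377.1), np.float64(377.1), np.float64(376.9), np.float64(376.8), np.float64(376.5), np.float64(376.4), np.float64(376.3), np.float64(376.2), np.float64(376.1), np.float64(376.0), np.float64(375.8), np.float64(375.8), np.float64(375.6), np.float64(375.4), np.float64(375.4), np.float64(375.2), np.float64(375.1), np.float64(372.8), np.float64(372.8), np.float64(372.7), np.float64(372.5), np.float64(372.5), np.float64(372.4), np.float64(372.3)]
[0.1634741  0.55169295] 80.71574615827699 [-0.  -0.   0.  -0.   0.1  0.1  0.1 -0.1 -0.  -0.  -0.  -0.  -0.  -0.
  0.  -0.  -0.1  0.1 -0.  -0.  -0.   0.1  0.  -0.1  0.   0.   0. ]
[101. 102.  99.  92.  90.  86.  87.  85.  90. 188. 254. 255. 255. 255.
 255. 255. 255. 255.] [ 63.  64.  67.  69.  78.  79.  80.  78.  83. 125. 201. 229. 232. 232.
 233. 232. 233. 233.]
```

View pics/c1.png

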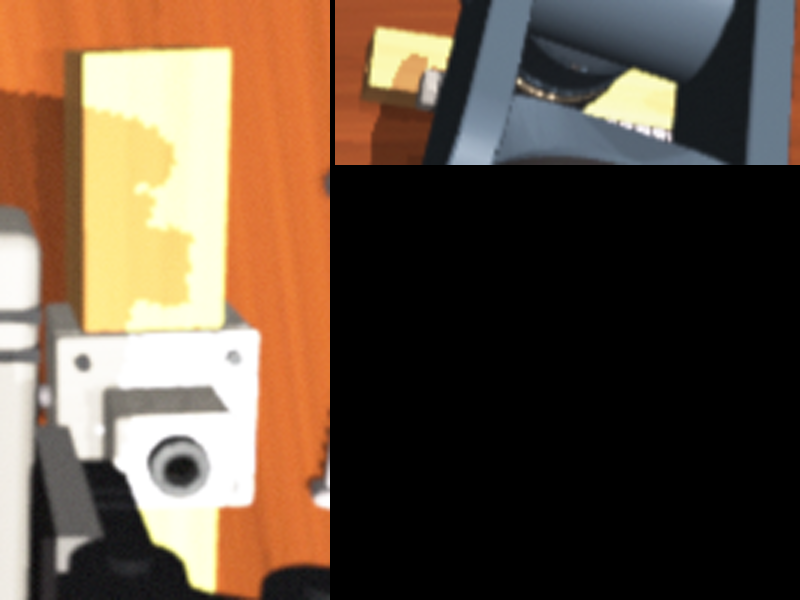

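```bash
python3 - <<'E'
from h import *
C=cam('wrist')
im=cv2.imread('pics/w2.png'); g=im[...,1].astype(float)
def fit(pts,t):
    P=np.array([ray('wrist',p,.06,C)[:2] for p in pts]); k=np.polyfit(P[:,1-t],P[:,t],1); return P,k
def e(v,lo):
    d=np.abs(np.diff(v)); i=d.argmax(); w=d[max(0,i-1):i+2]; return lo+max(0,i-1)+(w*np.arange(len(w))).sum()/w.sum()+.5
L=[(e(g[r,320:336],320),r) for r in range(134,214,4)]
Rt=[(e(g[r,368:386],368),r) for r in list(range(134,212,4))+list(range(284,303,3))]
T=[(c,e(g[118:134,c],118)) for c in range(332,374,3)]
_,l=fit(L,0);_,rr=fit(Rt,0);P,t=fit(T,1)
print(l,90-np.degrees(np.arctan(l[0])),90-np.degrees(np.arctan(rr[0])),'end normal',90+np.degrees(np.arctan(t[0])))
y=-.0097; print('width',(np.polyval(rr,y)-np.polyval(l,y))*np.cos(np.arctan(rr[0])))
# end centre
k=(l+rr)/2; y=(t[0]*k[1]+t[1])/(1-t[0]*k[0]); print('end centre',np.polyval(k,y),y)
hsv=im[225:300,320:400].max(2); 
E
```

```text
[0.16127607 0.50533603] 80.8384489534652 80.66836874721882 end normal 80.41420015952774
width 0.04534569421477966
end centre 0.5267633514996425 -0.009609199562913038
```

```bash
python3 - <<'E'
from h import *
shift([.5566,.1730,.0219],80.7)
E
```

```text
shift [240.3  56.7 227.4] turn -2.24 cur 78.46 tcp [ 0.453  -0.0511  0.2493] F [-1.6 -0.1 -2. ] t 6.05
```

{"name": "step_arm", "arguments": {
  "targets": "40 9 0 0;80 18 0 -1;120 28 0 -2;160 38 0 -2.2;195 48 10 -2.2;220 53 35 -2.2;235 56 70 -2.2;240 57 110 -2.2;240 57 150 -2.2;240 57 185 -2.2;240 57 210 -2.2;240 57 222 -2.2",
  "squeeze": 60
}}

```text
t: 7.25
tcp_pos: [0.5555, 0.1721, 0.0246]
tool_rot: [0.763, 0.647, -0.002, -0.001]
force: [-1.4, 0.6, -1.3]
finger_gap: 0.243
gripper_force: 62.2
```

{"name": "step_arm", "arguments": {
  "targets": "0 0 5 0;0 0 5 0;0 0 5 0;0 0 5 0"
}}

```text
t: 7.65
tcp_pos: [0.5581, 0.1722, 0.0238]
tool_rot: [0.763, 0.647, 0.001, 0.001]
force: [-0.2, 0.1, -2.2]
finger_gap: 0.238
gripper_force: 62.2
```

```bash
python3 - <<'E'
from h import *
im=save('scene','s2.png'); t=save('top','t2.png'); w=save('wrist','w3.png')
shift([.5566,.1730,.0219],80.7); s=manip.sense(); print(s['ft_torque'],s['finger_gap'])
for P in([.5267,-.0096,.03],[.5267+.025*.1616,-.0096+.025*.9869,.03]): print(proj('scene',P),proj('top',P))
for q in('rod_tip','bore_mouth'):
  for n in('top','scene'):
    for d in manip.mark_of(n,q)[:4]: print(q,n,round(d['p'],2),np.round(d['position'],1),np.round(ray(n,d['position'],.03),4))
o=np.zeros((600,800,3),np.uint8)
a=cv2.resize(im[180:260,190:350],None,fx=5,fy=5,interpolation=cv2.INTER_CUBIC);o[:400,:800]=a
b=cv2.resize(t[180:240,290:400],None,fx=3.33,fy=3.33,interpolation=cv2.INTER_CUBIC);o[400:400+b.shape[0],:b.shape[1]]=b
o[400:,400:]=cv2.resize(w[150:350,150:420],(400,200))
cv2.imwrite('pics/c2.png',o[...,::-1])
E
```

```text
shift [ 0.7 -1.2  1.4] turn -0.09 cur 80.61 tcp [0.5576 0.1721 0.0233] F [-0.3  1.1 -1.2] t 7.8
[ 0.01341539 -0.06645011  0.00208298] 0.24465760821668403
[231.31764647 231.78304155] [341.13418758 215.69622293]
[240.72908367 228.68837246] [330.33653734 214.13180547]
rod_tip top 0.49 [241.3 324.3] [0.2869 0.2188 0.03  ]
rod_tip scene 0.87 [404.7 178.5] [0.6235 0.4928 0.03  ]
rod_tip scene 0.47 [255.3 166.4] [0.3276 0.1957 0.03  ]
rod_tip scene 0.46 [328.1 160. ] [0.427  0.3837 0.03  ]
bore_mouth top 0.94 [341.8 216.9] [ 0.5238 -0.011   0.03  ]
bore_mouth scene 0.56 [234.  237.9] [ 0.5494 -0.0162  0.03  ]
```

View pics/c2.png

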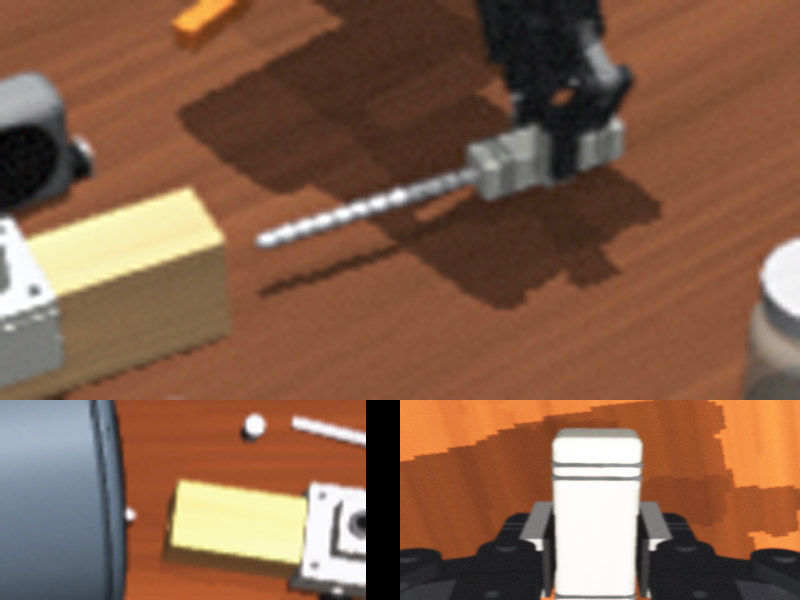

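```bash
python3 - <<'E'
from h import *
u=np.array([.1616,.9869,0]);n=np.array([.9869,-.1616,0])
im={'scene':cv2.imread('pics/s2.png'),'top':cv2.imread('pics/t2.png')}
e=np.array([.5267,-.0096,.06]); tip=np.array([.5576,.1721,.0314])-.16*np.array([.163,.9866,0])
for c,pe,pt in(('top',(342.6,214.2),(328.4,214.5)),('scene',(232,222.8),(242.4,228.2))):
    for nm,P,p in(('end',e,pe),('tip',tip,pt)):
        w=ray(c,p,P[2]); d=w-P; print(c,nm,np.round(w,4),'along',round(d@u*1e3,1),'side',round(d@n*1e3,1))
# top camera rail edges, subpixel (far and near) between end and guide
g=im['top'][...,1].astype(float)
for r in (0,): 
  F=[];N=[]
  for x in range(346,378,2):
    col=g[195:235,x]; d=np.diff(col); F.append(195+d[:18].argmax()+1); N.append(195+14+d[14:].argmin()+1)
  print(F,N)
E
```

```text
top end [ 0.5235 -0.0092  0.06  ] along -0.1 side -3.2
top tip [0.5296 0.0197 0.0314] along 5.1 side -2.7
scene end [ 0.53   -0.0075  0.06  ] along 2.6 side 3.0
scene tip [0.533  0.0185 0.0314] along 4.5 side 0.8
[np.int64(204), np.int64(205), np.int64(205), np.int64(205), np.int64(206), np.int64(206), np.int64(206), np.int64(206), np.int64(207), np.int64(207), np.int64(207), np.int64(208), np.int64(208), np.int64(208), np.int64(208), np.int64(209)] [np.int64(224), np.int64(225), np.int64(225), np.int64(225), np.int64(226), np.int64(226), np.int64(226), np.int64(226), np.int64(227), np.int64(227), np.int64(227), np.int64(228), np.int64(228), np.int64(228), np.int64(228), np.int64(229)]
```

{"name": "step_arm", "arguments": {
  "targets": "-5 -0.5 1 0;-11 -0.5 1 0;-17 -0.5 1 0;-22 -0.5 1 0;-26 -0.5 1 0;-30 -0.5 1 0;-34 -0.5 1 0;-38 -0.5 1 0;-38 -0.5 1 0"
}}

```text
t: 8.9
tcp_pos: [0.5504, 0.1341, 0.0213]
tool_rot: [0.763, 0.647, -0.0, 0.0]
force: [0.1, 1.0, -1.5]
finger_gap: 0.243
gripper_force: 62.2
```

```bash
python3 - <<'E'
from h import *
u=np.array([.1616,.9869,0]);n=np.array([.9869,-.1616,0])
s=manip.sense();d=np.array(s['tcp_pos'])-[.5267,-.0096,.0219];print('tip depth',160-d@u*1e3,'side',d@n*1e3,'z',d[2]*1e3,'Fu',s['force']@u,'Fn',s['force']@n,s['force'][2],s['ft_torque'])
im=manip.snapshot('scene');t=manip.snapshot('top')
o=np.zeros((600,800,3),np.uint8)
o[:400]=cv2.resize(im[190:260,200:340],(800,400),interpolation=cv2.INTER_CUBIC)
o[400:,:367]=cv2.resize(t[180:240,290:400],(367,200),interpolation=cv2.INTER_CUBIC)
cv2.imwrite('pics/c3.png',o[...,::-1])
E
```

```text
tip depth 14.359861774122606 side 0.13866426902795925 z -0.5514224850322637 Fu 0.9970869842403226 Fn -0.07430667493681574 -1.4650093905191481 [-0.04847609 -0.02531813  0.03451968]
```

View pics/c3.png

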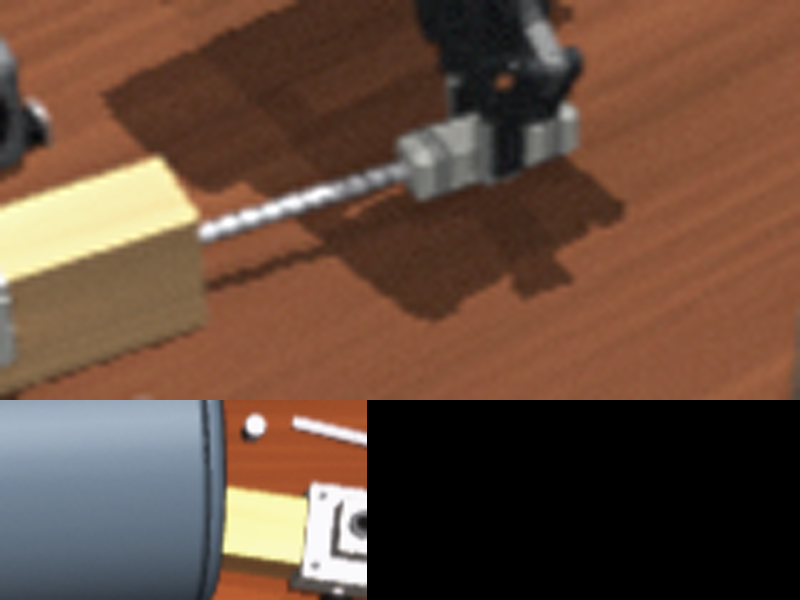

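The tip goes into the end face with almost no force. I'll carry on.

{"name": "step_arm", "arguments": {
  "targets": "-4 0 0 0;-8 0 0 0;-12 0 0 0;-16 0 0 0;-20 0 0 0;-24 0 0 0;-24 0 0 0"
}}

```text
t: 9.7
tcp_pos: [0.5464, 0.1103, 0.0213]
tool_rot: [0.763, 0.647, -0.0, 0.0]
force: [-0.1, -0.3, -1.4]
finger_gap: 0.24
gripper_force: 62.2
```

```bash
cat > st.py <<'E'
from h import *
u=np.array([.1616,.9869,0]);n=np.array([.9869,-.1616,0])
s=manip.sense();d=np.array(s['tcp_pos'])-[.5267,-.0096,.0219];print('tip depth',160-d@u*1e3,'side',d@n*1e3,'z',d[2]*1e3,'Fu',s['force']@u,'Fn',s['force']@n,s['force'][2],s['ft_torque'])
E
python3 st.py
```

```text
tip depth 38.46630946262108 side 0.060053960187823836 z -0.5595090772237826 Fu -0.3195787036826532 Fn -0.08667235962158608 -1.3706053016821793 [ 0.00692445 -0.03493808  0.06123739]
```

{"name": "step_arm", "arguments": {
  "targets": "-1 0 0 0;-2 0 0 0;-3 0 0 0;-3 0 0 0",
  "squeeze": 20
}}

```text
t: 10.1
tcp_pos: [0.5459, 0.108, 0.0213]
tool_rot: [0.763, 0.647, 0.0, 0.0]
force: [1.8, -0.2, -0.9]
finger_gap: 0.245
gripper_force: 62.2
```

```bash
python3 st.py
```

```text
tip depth 40.848568238247466 side -0.03195549572030216 z -0.563145668856506 Fu 0.12818309315041002 Fn 1.8125166646159265 -0.9417644974148589 [-0.06262148 -0.03641841  0.06272119]
```

{"name": "step_arm", "arguments": {
  "targets": "-1 0 0 0;-2 0 0 0;-3 0 0 0;-3 0 0 0",
  "gripper": 1,
  "squeeze": 20
}}

```text
t: 10.5
tcp_pos: [0.5454, 0.1049, 0.0213]
tool_rot: [0.763, 0.647, -0.0, 0.0]
force: [0.8, -0.6, -1.6]
finger_gap: 0.244
gripper_force: 62.2
```

{"name": "step_arm", "arguments": {
  "targets": "-1 0 0 0;-2 0 0 0;-3 0 0 0;-3 0 0 0"
}}

```text
t: 10.9
tcp_pos: [0.5449, 0.1019, 0.0213]
tool_rot: [0.763, 0.647, -0.0, 0.0]
force: [0.1, -0.2, -1.5]
finger_gap: 0.237
gripper_force: 62.2
```

{"name": "step_arm", "arguments": {
  "targets": "-1 0 0 0;-2 0 0 0;-2 0 0 0"
}}

```text
t: 11.2
tcp_pos: [0.5446, 0.1, 0.0213]
tool_rot: [0.763, 0.647, -0.0, 0.0]
force: [0.2, 0.4, -0.5]
finger_gap: 0.241
gripper_force: 62.2
```

{"name": "step_arm", "arguments": {
  "targets": "-1 0 0 0;-2 0 0 0;-2 0 0 0"
}}

```text
t: 11.5
tcp_pos: [0.5443, 0.098, 0.0213]
tool_rot: [0.763, 0.647, -0.0, 0.0]
force: [0.0, -0.3, -1.5]
finger_gap: 0.242
gripper_force: 62.2
```

{"name": "step_arm", "arguments": {
  "targets": "-1 0 0 0;-2 0 0 0;-2 0 0 0"
}}

```text
t: 11.8
tcp_pos: [0.544, 0.096, 0.0213]
tool_rot: [0.763, 0.647, -0.0, 0.0]
force: [0.6, -0.5, -0.8]
finger_gap: 0.243
gripper_force: 62.2
```

{"name": "step_arm", "arguments": {
  "targets": "-1 0 0 0;-2 0 0 0;-2 0 0 0"
}}

```text
t: 12.1
tcp_pos: [0.5438, 0.0945, 0.0214]
tool_rot: [0.763, 0.647, 0.0, -0.0]
force: [0.8, 1.8, -1.3]
finger_gap: 0.239
gripper_force: 62.2
```

{"name": "step_arm", "arguments": {
  "targets": "-0.5 0 0 0;-1 0 0 0;-1 0 0 0"
}}

```text
t: 12.4
tcp_pos: [0.5438, 0.0943, 0.0214]
tool_rot: [0.763, 0.646, 0.001, -0.0]
force: [1.3, 6.7, -0.5]
finger_gap: 0.24
gripper_force: 62.2
```

```bash
python3 st.py
```

```text
tip depth 54.71660272713778 side 0.11484920711956079 z -0.454620005339617 Fu 6.832206660575157 Fn 0.15169040954429155 -0.4615939143231189 [ 1.00554697 -0.22580409  0.03598296]
```

{"name": "step_arm", "arguments": {
  "targets": "-0.5 0 0 0;-0.8 0 0 0;-0.8 0 0 0;-0.8 0 0 0"
}}

```text
t: 12.8
tcp_pos: [0.5439, 0.0942, 0.0215]
tool_rot: [0.763, 0.646, 0.001, -0.0]
force: [1.7, 9.2, -1.1]
finger_gap: 0.247
gripper_force: 62.3
```

```bash
python3 st.py; python3 - <<'E'
from h import *
im=save('scene','s4.png');save('top','t4.png');save('wrist','w4.png')
cv2.imwrite('pics/c4.png',cv2.resize(im[190:265,190:330],(800,430),interpolation=cv2.INTER_CUBIC)[...,::-1])
E
```

```text
tip depth 54.81835742411526 side 0.1988721105967942 z -0.39189040094010297 Fu 9.354058375590418 Fn 0.23694629641124798 -1.1185404958493734 [ 1.38819942 -0.27982688 -0.02985232]
```

View pics/c4.png

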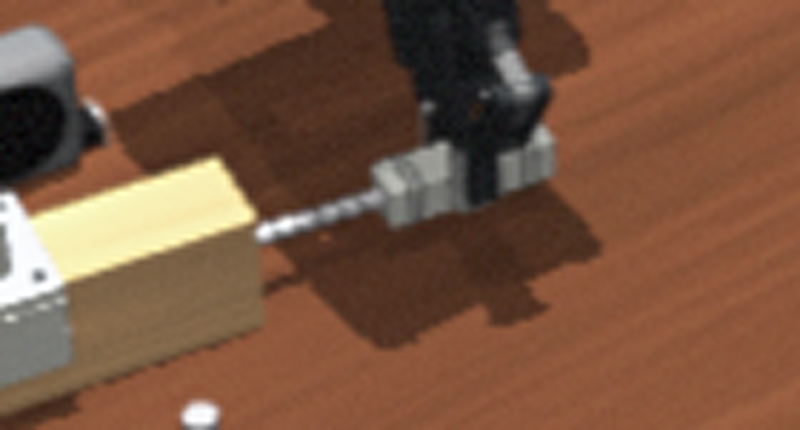

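Contact with the bottom is confirmed: about 9 N axial force and no further travel. I'll ease off a little, release, rise and measure the exposed length.

{"name": "step_arm", "arguments": {
  "targets": "0.5 0 0 0;1 0 0 0;1 0 0 0"
}}

```text
t: 13.25
tcp_pos: [0.5438, 0.0943, 0.0214]
tool_rot: [0.763, 0.647, 0.001, -0.0]
force: [0.7, 6.1, -1.2]
finger_gap: 0.244
gripper_force: 62.2
```

{"name": "step_arm", "arguments": {
  "targets": "0 0 0 0;0 0 0 0;0 0 0 0;0 0 0 0;0 0 0 0;0 0 0 0",
  "gripper": 0
}}

```text
t: 13.85
tcp_pos: [0.5435, 0.0932, 0.0213]
tool_rot: [0.763, 0.647, -0.0, -0.0]
force: [0.5, 0.0, 1.0]
finger_gap: 0.996
gripper_force: 0.0
```

{"name": "step_arm", "arguments": {
  "targets": "0 0 -10 0;0 0 -30 0;0 0 -70 0;0 0 -115 0;-40 0 -150 0;-80 0 -180 0;-110 0 -180 0;-120 0 -180 0;-120 0 -180 0;-120 0 -180 0;-120 0 -180 0"
}}

```text
t: 14.95
tcp_pos: [0.5235, -0.0237, 0.2007]
tool_rot: [0.762, 0.647, -0.0, -0.001]
force: [-0.1, -0.1, 0.2]
finger_gap: 1.002
gripper_force: 0.0
```

```bash
python3 - <<'E'
from h import *
C=cam('wrist'); im=save('wrist','w5.png'); shift([.5,.0,.2],80.7)
np.savez('w5.npz',T=C[3],o=np.array(C[:3]))
for q,z in(('guide_block',.083),('rod_handle',.028)):
   for d in manip.mark_of('wrist',q)[:2]: print(q,round(d['p'],2),np.round(d['position'],1),np.round(ray('wrist',d['position'],z,C),4))
E
```

```text
shift [ 19.5 -27.1   0.7] turn -0.0 cur 80.7 tcp [ 0.5236 -0.0236  0.2007] F [-0.9 -0.8  0.3] t 15.0
guide_block 0.71 [282.7 324.3] [ 0.5079 -0.1244  0.083 ]
rod_handle 0.94 [282.4  44.3] [0.5436 0.0954 0.028 ]
rod_handle 0.58 [36.9 66.2] [0.3406 0.1119 0.028 ]
```

View pics/w5.png

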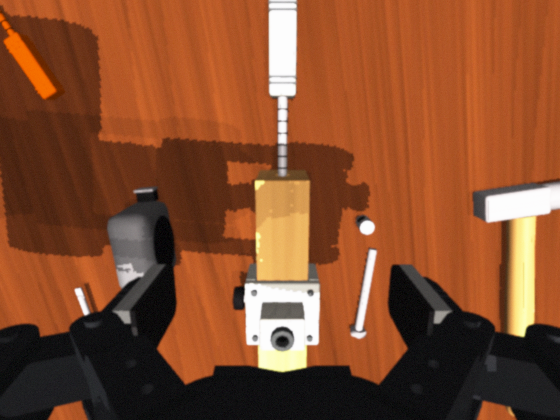

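```bash
python3 - <<'E'
from h import *
z=np.load('w5.npz'); C=(*z['o'],z['T'])
im=cv2.imread('pics/w5.png'); g=im.sum(2)/3
print('handle/rod col 274',[int(v) for v in g[84:108,274]],'\ncol290',[int(v) for v in g[84:108,290]])
print('rod axis',[int(v) for v in g[92:182,282]])
print('end cols',[int(v) for v in g[164:190,265]],[int(v) for v in g[164:190,300]])
print('bush rows',[int(v) for v in g[320:358,282]]);print('bush cols',[int(v) for v in g[339,260:306]])
print('block front edge', [int(v) for v in g[296:330,268]]); print('plate col 255',[int(v) for v in g[258:290,255]],[int(v) for v in g[335:350,255]])
E
python3 - <<'E'
import cv2
im=cv2.imread('pics/w5.png'); import numpy as np
o=np.zeros((600,800,3),np.uint8)
o[:,:400]=cv2.resize(im[80:200,242:322],(400,600),interpolation=cv2.INTER_NEAREST)
o[:,400:]=cv2.resize(im[255:360,242:322],(400,600),interpolation=cv2.INTER_NEAREST)
cv2.imwrite('pics/c5.png',o)
E
```

```text
handle/rod col 274 [246, 252, 253, 253, 253, 253, 253, 253, 253, 252, 247, 203, 118, 77, 65, 79, 89, 92, 89, 91, 85, 88, 87, 87] 
col290 [245, 252, 253, 253, 253, 253, 253, 253, 253, 252, 246, 206, 122, 82, 69, 76, 88, 95, 98, 94, 93, 92, 96, 96]
rod axis [253, 250, 243, 217, 227, 248, 252, 252, 252, 252, 252, 252, 252, 252, 251, 242, 202, 221, 248, 252, 252, 252, 252, 252, 252, 252, 252, 249, 223, 200, 242, 252, 252, 252, 252, 252, 252, 253, 252, 250, 223, 202, 241, 251, 252, 252, 252, 253, 252, 251, 238, 187, 126, 138, 183, 199, 204, 204, 204, 204, 204, 200, 193, 154, 116, 159, 193, 205, 201, 200, 201, 203, 202, 204, 188, 140, 122, 172, 197, 201, 201, 188, 179, 162, 126, 86, 71, 73, 105, 133]
end cols [91, 93, 97, 95, 90, 86, 83, 76, 79, 76, 73, 76, 78, 72, 72, 78, 109, 144, 156, 156, 151, 152, 151, 153, 154, 154] [58, 56, 56, 57, 54, 59, 65, 68, 70, 70, 71, 72, 68, 67, 62, 78, 109, 139, 153, 152, 153, 152, 155, 151, 153, 151]
bush rows [246, 252, 253, 253, 252, 240, 169, 73, 34, 36, 60, 112, 142, 147, 132, 98, 48, 17, 10, 6, 11, 15, 26, 30, 32, 38, 58, 97, 135, 143, 150, 191, 223, 230, 231, 232, 232, 231]
bush cols [246, 252, 253, 253, 253, 253, 253, 253, 252, 245, 191, 131, 133, 139, 137, 116, 77, 35, 14, 10, 12, 10, 6, 10, 5, 10, 20, 41, 89, 122, 139, 139, 134, 134, 206, 247, 252, 253, 253, 253, 253, 253, 253, 250, 240, 243]
block front edge [253, 253, 253, 253, 251, 236, 169, 109, 92, 90, 92, 93, 91, 94, 95, 97, 97, 99, 100, 93, 93, 95, 121, 197, 243, 252, 253, 253, 253, 253, 253, 253, 253, 253]
plate col 255 [80, 84, 76, 72, 76, 89, 95, 95, 95, 93, 92, 95, 96, 95, 95, 95, 94, 94, 91, 88, 95, 109, 102, 97, 106, 155, 215, 246, 252, 253, 251, 219] [124, 93, 127, 138, 143, 152, 201, 244, 249, 227, 147, 99, 97, 96, 93]
```

View pics/c5.png

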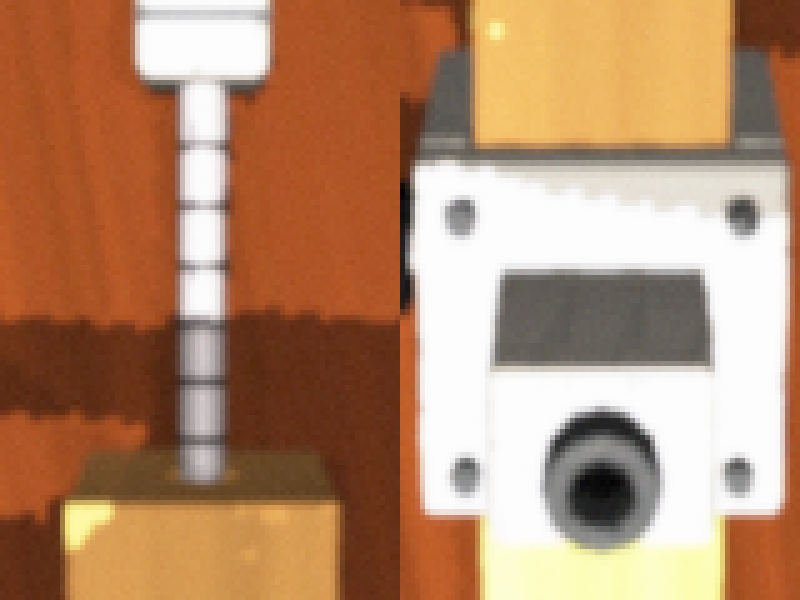

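The rings show well: 110 to 60 mm from the tip, at rows 108.3, 120.7, 132.6, 144.3, 156 and 167.7. The rod enters the end face at about row 176, and the end's top edge is at row 180.3.

```bash
python3 - <<'E'
from h import *
z=np.load('w5.npz'); C=(*z['o'],z['T'])
u=np.array([np.cos(np.radians(80.7)),np.sin(np.radians(80.7))])
al=lambda c,r,zz: ray('wrist',(c,r),zz,C)[:2]@u*1e3
E=al(282,180.4,.06); Eb=[al(282,r,.0) for r in(170,171.5)]
print('end top',E,'bottom',Eb)
rows=np.array([108.3,120.7,132.6,144.3,156,167.7]); L=np.array([110,100,90,80,70,60])
for zz in(.030,.034): 
    p=np.array([al(282,r,zz) for r in rows]); k=np.polyfit(p,L,1); print(zz,np.round(np.diff(p),2),'slope',k[0],'depth',np.polyval(k,E),'const-slope',np.mean(L-p)+E)
print('front face',[al(274,95.8,zz)-E for zz in(.036,.038)])
# bush: outer top circle (rows ~? ) and inner hole, block, plate
B=[al(282,339.7,.106)]; print('bush hole pos',E-B[0])
print('bush outer rows 329.5..350.5', E-al(282,340,.106))
print('block front top edge x', E-al(268,318.6,.098)-14, 'block front bottom',E-al(268,302.3,.068)-14)
print('plate front',E-al(255,283.5,.068)-30,'plate back',E-al(255,345,.068)+30)
E
```

```text
end top 75.67541561784245 bottom [np.float64(75.09982540198912), np.float64(73.63996214261202)]
0.03 [-10.15  -9.91  -9.91 -10.08 -10.26] slope 0.9964538016626268 depth 53.93907908245755 const-slope 53.82853889892739
0.034 [-10.02  -9.79  -9.79  -9.95 -10.12] slope 1.0093753278991096 depth 53.284295318518964 const-slope 53.57887863428036
front face [np.float64(66.02933750446712), np.float64(65.9291266720279)]
bush hole pos 114.84915135296738
bush outer rows 329.5..350.5 115.11204061601609
block front top edge x 87.68341296840553 block front bottom 90.58782669429273
plate front 56.895167548034124 plate back 176.89493396348485
```

Ring readings and handle front agree on a depth of about 53.8 mm. The guide sits at about 116 mm, so it needs to move about 62 mm towards the end.

{"name": "step_arm", "arguments": {
  "targets": "-35 0 0 0;-70 0 0 0;-95 0 15 0;-102 0 40 0;-102 0 70 0;-102 0 95 0;-102 0 112 0;-102 0 122 0;-102 0 128 0;-102 0 128 0;-102 0 128 0"
}}

```text
t: 16.2
tcp_pos: [0.5078, -0.1257, 0.0739]
tool_rot: [0.763, 0.647, 0.0, 0.001]
force: [0.6, 0.2, -0.2]
finger_gap: 1.0
gripper_force: 0.0
```

{"name": "step_arm", "arguments": {
  "targets": "0 0 0 0;0 0 0 0;0 0 0 0;0 0 0 0;0 0 0 0;0 0 0 0;0 0 0 0",
  "gripper": 1,
  "squeeze": 40
}}

```text
t: 16.9
tcp_pos: [0.5068, -0.1256, 0.074]
tool_rot: [0.763, 0.647, -0.0, -0.0]
force: [-2.7, -0.0, 5.4]
finger_gap: 0.412
gripper_force: 42.4
```

{"name": "step_arm", "arguments": {
  "targets": "3 0 0 0;8 0 0 0;15 0 0 0;23 0 0 0;31 0 0 0;39 0 0 0;46 0 0 0;52 0 0 0;56 0 0 0;59 0 0 0;61 0 0 0;61 0 0 0"
}}

```text
t: 18.1
tcp_pos: [0.5166, -0.0658, 0.074]
tool_rot: [0.762, 0.647, -0.001, -0.0]
force: [-3.5, -1.7, 4.9]
finger_gap: 0.412
gripper_force: 42.4
```

{"name": "step_arm", "arguments": {
  "targets": "0 0 0 0;0 0 0 0;0 0 0 0;0 0 0 0;0 0 0 0",
  "gripper": 0
}}

```text
t: 18.6
tcp_pos: [0.5173, -0.0654, 0.0732]
tool_rot: [0.763, 0.647, 0.0, -0.0]
force: [1.0, 0.2, -0.3]
finger_gap: 0.999
gripper_force: 0.0
```

{"name": "step_arm", "arguments": {
  "targets": "0 0 -10 0;0 0 -40 0;0 0 -80 0;20 0 -115 0;40 0 -127 0;40 0 -127 0;40 0 -127 0;40 0 -127 0;40 0 -127 0"
}}

```text
t: 19.5
tcp_pos: [0.523, -0.0265, 0.1992]
tool_rot: [0.763, 0.646, -0.001, -0.001]
force: [-0.3, 0.2, -0.8]
finger_gap: 1.001
gripper_force: 0.0
```

```bash
python3 - <<'E'
from h import *
C=cam('wrist'); im=save('wrist','w6.png')[...,::-1]; shift([.5,.0,.2],80.7)
np.savez('w6.npz',T=C[3],o=np.array(C[:3]))
for q,z in(('guide_block',.083),('rod_handle',.028),('bore_mouth',.03)):
   for d in manip.mark_of('wrist',q)[:1]: print(q,round(d['p'],2),np.round(d['position'],1),np.round(ray('wrist',d['position'],z,C),4))
P=[.5267,-.0096,.06]; u=np.array([.1616,.9869,0])
for d,z in((0,.06),(53.8,.106),(39.8,.098),(23.8,.068),(83.8,.068),(-66,.037)): q=np.array(P)-u*d/1e3; q[2]=z; print(d,z,np.round(proj('wrist',q,C),1))
g=im.sum(2)/3
print('rod',[(r,int(g[r,282])) for r in range(60,200)][::1] and [int(v) for v in g[60:200,282]])
for c in(252,268,282,300): print(c,[int(v) for v in g[150:330,c]])
E
```

```text
shift [ 22.3 -27.1  -0.7] turn -0.15 cur 80.55 tcp [ 0.5231 -0.0265  0.1993] F [-0.6 -0.3 -0.2] t 19.55
guide_block 0.74 [281.7  42.7] [0.5413 0.0837 0.083 ]
rod_handle 0.78 [35.  64.9] [0.3398 0.1103 0.028 ]
bore_mouth 0.86 [282.2 174.1] [ 0.5257 -0.0119  0.03  ]
0 0.06 [282.9 177.1]
53.8 0.106 [283.1 262.8]
39.8 0.098 [283.  240.4]
23.8 0.068 [283.  208.5]
83.8 0.068 [283.1 277.8]
-66 0.037 [282.8  91.9]
rod [251, 251, 251, 251, 251, 251, 251, 251, 251, 251, 245, 218, 195, 231, 248, 251, 249, 234, 197, 208, 242, 250, 251, 251, 251, 252, 251, 251, 251, 247, 240, 209, 200, 240, 249, 251, 250, 251, 251, 251, 250, 250, 249, 247, 217, 177, 233, 249, 251, 251, 251, 251, 251, 251, 250, 248, 225, 184, 232, 249, 251, 251, 251, 251, 251, 251, 251, 248, 228, 184, 232, 248, 250, 251, 251, 251, 251, 250, 251, 248, 228, 188, 229, 236, 217, 199, 192, 190, 193, 193, 191, 183, 138, 106, 153, 189, 194, 192, 194, 194, 196, 191, 191, 178, 135, 136, 174, 189, 193, 195, 192, 189, 160, 110, 75, 64, 75, 111, 135, 144, 142, 143, 145, 143, 141, 144, 144, 144, 143, 144, 143, 143, 144, 144, 144, 143, 143, 145
[... 2694 characters left out ...]
 146, 145, 144, 149, 147, 146, 146, 148, 145, 147, 146, 144, 145, 146, 145, 145, 148, 149, 147, 145, 139, 126, 107, 113, 154, 189, 215, 223, 225, 224, 223, 224, 224, 220, 219, 222, 224, 223, 223, 221, 218, 216, 209, 176, 126, 88, 81, 81, 80, 84, 84, 86, 82, 83, 98, 137, 184, 211, 222, 225, 224, 220, 219, 217, 214, 214, 214, 216, 215, 217, 217, 218, 218, 219, 218, 221, 217, 215, 215, 216, 218, 217, 217, 217, 211, 210, 212, 210, 207, 196, 198, 189, 177, 168, 166, 169, 169, 167, 166, 169, 183, 211, 224, 224, 225, 226, 225, 226, 226, 226, 225, 225, 226, 226, 226, 226, 226, 225, 226, 226, 227, 226, 225, 226, 225, 226, 225, 226, 226, 226, 225, 224, 226, 225, 225, 225, 225, 225, 225, 224, 224, 224]
```

{"name": "step_arm", "arguments": {
  "targets": "-20 0 10 0;-40 0 40 0;-40 0 75 0;-40 0 100 0;-40 0 115 0;-40 0 124 0;-40 0 127 0;-40 0 127 0;-40 0 127 0;-40 0 127 0"
}}

```text
t: 20.7
tcp_pos: [0.5178, -0.0656, 0.0742]
tool_rot: [0.763, 0.647, 0.0, 0.001]
force: [-0.1, 0.6, 0.0]
finger_gap: 1.0
gripper_force: 0.0
```

{"name": "step_arm", "arguments": {
  "targets": "0 0 0 0;0 0 0 0;0 0 0 0;0 0 0 0;0 0 0 0;0 0 0 0;0 0 0 0",
  "gripper": 1
}}

```text
t: 21.4
tcp_pos: [0.5167, -0.0653, 0.0737]
tool_rot: [0.763, 0.647, -0.0, -0.0]
force: [-2.4, 0.8, 6.2]
finger_gap: 0.415
gripper_force: 42.5
```

{"name": "step_arm", "arguments": {
  "targets": "1 0 0 0;2 0 0 0;2.5 0 0 0;2.5 0 0 0;2.5 0 0 0;2.5 0 0 0"
}}

```text
t: 22.0
tcp_pos: [0.517, -0.0636, 0.0737]
tool_rot: [0.762, 0.647, -0.001, -0.0]
force: [-3.0, -3.5, 5.8]
finger_gap: 0.417
gripper_force: 42.5
```

{"name": "step_arm", "arguments": {
  "targets": "0 0 0 0;0 0 0 0;0 0 0 0;0 0 0 0;0 0 0 0",
  "gripper": 0
}}

```text
t: 22.5
tcp_pos: [0.5177, -0.0629, 0.0732]
tool_rot: [0.763, 0.647, 0.0, -0.0]
force: [0.1, 1.1, 0.5]
finger_gap: 1.001
gripper_force: 0.0
```

{"name": "step_arm", "arguments": {
  "targets": "0 0 -10 0;0 0 -40 0;0 0 -80 0;20 0 -115 0;40 0 -127 0;40 0 -127 0;40 0 -127 0;40 0 -127 0;40 0 -127 0"
}}

```text
t: 23.4
tcp_pos: [0.5234, -0.024, 0.1992]
tool_rot: [0.763, 0.646, -0.001, -0.001]
force: [-1.2, -0.3, 0.5]
finger_gap: 0.996
gripper_force: 0.0
```

```bash
python3 - <<'E'
from h import *
C=cam('wrist'); im=save('wrist','w7.png')[...,::-1]; shift([.5,.0,.2],80.7)
u=np.array([.1616,.9869]); al=lambda c,r,zz: ray('wrist',(c,r),zz,C)[:2]@u*1e3
g=im.sum(2)/3.
def ed(c,lo,hi,sg=1):
    v=np.mean([g[lo:hi,k] for k in range(c-2,c+3)],0); d=np.clip(sg*np.diff(v),0,None); i=d.argmax(); w=d[max(0,i-2):i+3]; return lo+max(0,i-2)+(w*np.arange(len(w))).sum()/w.sum()+.5
e=np.mean([ed(c,168,186) for c in(265,300)]); E=al(282,e,.06)
pf=np.mean([ed(c,202,220) for c in(268,296)]); bf=np.mean([ed(c,234,250) for c in(268,296)]); pb=ed(252,270,288,-1)
print('rows',e,pf,bf,pb)
print('guide: plate front',E-al(282,pf,.068)+30,'plate back',E-al(282,pb,.068)-30,'block top',E-al(282,bf,.098)+14)
print('rod',[int(v) for v in g[60:176,282]]); print('bush',[int(v) for v in g[236:280,282]])
E
```

```text
shift [ 19.9 -27.1  -0.7] turn -0.15 cur 80.55 tcp [ 0.5235 -0.024   0.1993] F [0.3 0.2 0.8] t 23.45
rows 179.79222897154312 213.04231811344835 244.47116400153067 280.6408010012516
guide: plate front 55.3816246889258 plate back 54.28567401742741 block top 54.780016867900414
rod [252, 252, 251, 252, 252, 251, 252, 252, 252, 251, 251, 252, 251, 249, 230, 193, 221, 245, 251, 250, 240, 207, 200, 241, 251, 252, 252, 252, 252, 252, 252, 250, 244, 238, 221, 213, 242, 250, 251, 251, 251, 251, 251, 251, 250, 250, 248, 220, 183, 233, 248, 250, 251, 251, 251, 251, 251, 251, 248, 227, 186, 234, 250, 251, 251, 251, 251, 251, 251, 251, 248, 228, 186, 232, 248, 251, 251, 251, 251, 251, 251, 248, 232, 166, 124, 156, 190, 196, 194, 194, 194, 193, 194, 193, 183, 141, 123, 164, 191, 195, 194, 195, 194, 192, 194, 189, 161, 121, 137, 174, 194, 192, 184, 176, 168, 150]
bush [81, 83, 82, 84, 83, 82, 87, 92, 130, 178, 213, 222, 227, 224, 210, 152, 74, 33, 42, 62, 82, 80, 74, 65, 42, 20, 8, 5, 13, 11, 8, 10, 18, 35, 35, 35, 38, 58, 73, 78, 73, 95, 146, 187]
```

```bash
python3 -c "
from h import *
print(manip.sign_off())"
```

```text
the job is handed in; nothing more can be done
None
```

The rod is resting on the bottom of the hole (about 9 N at the last push) with a measured depth of about 53.8 mm; the drill guide's bush is at about 54.8 mm, within the 4 mm tolerance, and the job is handed in, but no pass/fail verdict was returned.

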